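# Put the honey jar back in its bay

### The job

The honey jar (yellow lid) has been knocked over on the counter: stand it up on the counter, let go of it, then take it again and set it down gently in the bay of the wooden display that has the yellow tag. If the red-lidded jam jar is standing in that bay, first move it gently to the bay with the red tag; in the end every jar stands upright on the floor of the bay whose tag matches its lid. Leave the green jar, the card holder and the mug where they are, and do not drop a jar or tip over the jam jar.

Things in the scene. Friction and masses are not known exactly. Their poses are not given: they have to be found in the camera images.
- honey_jar: Yellow-lidded amber glass jar, about 0.28 kg: square body 50 x 50 mm, 68 tall; round lid 42 mm wide, 70 to 88 mm above the underside. Origin: centre of its underside; z up through the lid; x, y square to its sides. It starts lying on a flat side, clear of other things, its lid pointing to the robot's left (+y), give or take 35 degrees.
- jam_jar: Red-lidded dark red glass jar, about 0.28 kg: square body 50 x 50 mm, 68 tall; round lid 42 mm wide, 70 to 88 mm above the underside. Origin: centre of its underside; z up through the lid; x, y square to its sides. It starts upright in the display, either in the bay with the red tag (right) or in the one with the yellow tag (wrong). The other of these two bays is empty.
- green_jar: Green-lidded glass jar, about 0.28 kg: square body 50 x 50 mm, 68 tall; round lid 42 mm wide, 70 to 88 mm above the underside. Origin: centre of its underside; z up through the lid; x, y square to its sides. It stands upright in the bay with the green tag and must stay there.
- tray: Wooden display fixed to the counter, origin under its centre, 78 x 222 mm; x points away from the robot (within 20 degrees). Three bays at y = -72, 0, 72 mm, 66 x 66 mm inside, floor 8 mm up. 6 mm walls: 24 mm tall at x = +-36 mm, dividers 30, ends 60. Jars stand 22 mm apart: finger room only on their -x and +x sides. A flat cork pad lies in the bay empty at the start.
- tag_yellow: Yellow plaque, 50 mm wide, sloping outwards low on the outside of the display's +x wall (41 to 70 mm from the bay's centre, highest point below 30 mm above the counter); it marks the bay behind it. Fixed. This frame's origin is the centre of that bay's floor (8 mm above the counter), not the plaque itself; axes parallel to the tray's.
- tag_red: Red plaque, 50 mm wide, sloping outwards low on the outside of the display's +x wall (41 to 70 mm from the bay's centre, highest point below 30 mm above the counter); it marks the bay behind it. Fixed. This frame's origin is the centre of that bay's floor (8 mm above the counter), not the plaque itself; axes parallel to the tray's.
- tag_green: Green plaque, 50 mm wide, sloping outwards low on the outside of the display's +x wall (41 to 70 mm from the bay's centre, highest point below 30 mm above the counter); it marks the bay behind it. Fixed. This frame's origin is the centre of that bay's floor (8 mm above the counter), not the plaque itself; axes parallel to the tray's.
- card_holder: Bystander: dark steel card holder with a stack of white cards, 100 x 75 x 91 mm, origin at the centre of its underside. Loose.
- mug: Bystander: blue mug, 80 mm wide and 90 mm tall with a handle on its y side, origin at the centre of its underside. Loose.
There are look-alikes about, which are no part of the job. Of the things shaped like the jam_jar, the red one is meant.

How it is judged:
By the outcome, as a careful person would: the job done as asked, in the order asked, and still so for the second after the job is handed in, with the robot touching nothing.
It also fails if it takes over 69 s, if anything falls off the work surface, if the arm or the gripper's body presses on something with over 40 N, if the wrist force passes 120 N, or if a joint passes its speed limit or range.

### The arm

A 6-joint arm with a two-finger parallel gripper is mounted at the origin on the work surface. World frame = base frame: x ahead of the robot, y to its left, z up, the work surface at z = 0. Lengths are in mm, angles in rad, forces in N, time in s.
With the tool pointing down it reaches from about 300 to 750 mm from the base axis. Payload 8.5 kg.
Tool frame: the origin (TCP) lies on the mounting face of the last link; the fingertips stand 173 mm ahead of it and the grasp point (between the pads) lies 155 mm ahead of it (bot.tcp_to_tips is the z of the fingertips in the tool frame, in mm); z points along the fingers, y is the line along which they close (so a half turn about z gives the same grasp; the last joint's range is limited). The gripper opens to 85 mm and grips with 20 to 120 N. Pads are 22 mm wide; open, the fingers measure 114 mm over their backs; the gripper's body (76 mm by 85 mm) begins 54 mm behind the grasp point. The pads swing forward as they close: fully open they stand 13 mm farther back than shut.
Start: joints at [0.933, 0.381, 1.297, -0, 1.464, -0.215], TCP at [225.664, 501.555, 404.722] pointing down, gripper open.
Joint ranges: [-3.11, 3.11], [-0.89, 2.33], [0.22, 2.48], [-1.42, 4.56], [0.17, 2.85], [-2.88, 2.88]. Speed limits (rad/s): [2.39, 2.39, 3.14, 3.14, 3.14, 3.14].

### API

Orientations are given as [roll, pitch, yaw] about the fixed x, y, z axes, in that order (R = Rz(yaw) Ry(pitch) Rx(roll)).
In Python, from station import bot gives the robot as it stands. The module is installed in compiled form; this text tells all that it offers.
- The arm moves only by the tool step_arm, never from a script. Its argument "motion" is one flat list of numbers, 7 for each row, row after row: the shift along the tool's x, y, z in mm, then the turn, a rotation vector about the tool's x, y, z in degrees, then the opening, from 0 (shut) to 1 (fully open). In form: [dx, dy, dz, rx, ry, rz, fingers, dx, dy, dz, rx, ry, rz, fingers, ...]. A call has 1 to 12 rows; each row shifts and turns the commanded pose from where the row before left it, along the tool's axes as they then stand; what a row does not reach is not made up. A row lasts 1/12 s, in which the tool goes at most 41.7 mm and 7.16 degrees, less where a joint would pass 70% of its speed; a pose out of reach is approached as far as the arm can. A call is refused whole if a number of a shift passes 41.7 or a number of a turn 7.16, either way. A call with a gripper value outside its range is refused whole. The fingers move at their own pace and stop on an object; "grip_force" is the grip in N (left out, the last holds). Time passes only in rows, so rows that do not move let the fingers close. It gives the time, the measured TCP pose, the force, the opening and the grip force at its end, in the units of the state.
- bot.get_obs(): the state, without advancing time (a new reading comes with each control period).
- bot.snapshot(name): name is "scene" or "top"; returns the picture (480x640x3 uint8, red, green, blue); there is no depth.
- bot.camera_params(name): a dict with "camera_matrix" (3x3 intrinsics, pixels), "R" (3x3) and "t" (3): a world point X has camera coordinates R X + t. Camera axes: x right, y down, z forward; pixel columns grow to the right and rows downward; lengths in mm; the calibration is good to about 2 mm. A picture is of the moment at which its call begins. camera_params takes no time and is no camera call.
- bot.close_job(): hands the job in; it is judged then, once.
Trained networks look in the newest picture that a camera, given by its name, has taken for a name from the list of things; names that differ only in an ending like _2 or _b are one class to them, and where a whole thing is asked for, a point or a joint stands for the part that bears it (a point fixed in the world has none). Each returns a list of dicts, best first, with "confidence" (0 to 1); they miss things now and then, are a little off and sometimes report something else, mostly with a low value. They report only what shows in the picture. A call takes as long as a camera call. They do not tell look-alikes from the thing itself.
- bot.recognise(camera, target): "xy" ([column, row] in pixels, amid what is visible of it).
- bot.trace(camera, target): "pixels" (480x640 bool, what is visible of it) and "xy" ([column, row] in pixels, amid what is visible of it).
- bot.tip_of(camera, target): "xy" ([column, row] in pixels: a listed point, or the origin of a listed thing).
The state is a dict: "time": time; "joints": joint angles; "joint_vel": joint speeds; "joint_efforts": joint torques, N m; "eef_pos": TCP position; "tcp_rot": TCP orientation; "wrist_force": force on the tool from outside, world axes, zero at the start; "ft_torque": the same for the moment, N m; "opening": finger opening in mm; "grip_force": force on a finger pad.
Only numpy, scipy, OpenCV 4.12 (cv2) and the standard library are available. Lean on these libraries where they do the work, as an engineer would, in place of code of your own. Each camera call takes 0.05 s, during which the arm holds its last target. There are 200 camera calls.

## Working session

There is one attempt and no reset: what is moved stays moved. The work goes in short steps, Python scripts to look and compute and a tool call to move; the robot and the scene stay as the last step left them, time stands still between calls to the robot, and variables do not carry over. Pictures are saved under pics/ and viewed, at most 10 in all, crops included, and the job is handed in when it is done.

Besides the shell and the picture viewer there is one more tool, called after ">>>" as name(argument=value, ...), one argument or row to a line, values as JSON. step_arm: Moves the arm, as the interface text tells. Its arguments: {"type":"object","properties":{"motion":{"type":"array","items":{"type":"number"}},"grip_force":{"type":"number"}},"required":["motion"]}

```bash
mkdir -p pics; cat > h.py <<'E'
from station import bot
import numpy as np, cv2
def P(c):
    p=bot.camera_params(c); return np.array(p["camera_matrix"]),np.array(p["R"]),np.array(p["t"]).ravel()
def ray(c,uv,z):
    K,R,t=P(c); d=R.T@np.linalg.solve(K,[uv[0],uv[1],1.]); o=-R.T@t
    return o+d*(z-o[2])/d[2]
def proj(c,X):
    K,R,t=P(c); q=K@(R@np.array(X,float)+t); return q[:2]/q[2]
E
python3 - <<'E'
from h import *
for c in ("scene","top"):
    im=bot.snapshot(c); cv2.imwrite(f"pics/{c}0.png",im[:,:,::-1])
    K,R,t=P(c); print(c,(-R.T@t).round(),R[2].round(2),K[0,0].round())
    for n in ("honey_jar","jam_jar","green_jar","tag_yellow","tag_red","tag_green","tray","mug","card_holder"):
        for r in bot.tip_of(c,n)[:3]:
            print(n,np.round(r["xy"]),round(r["confidence"],2),ray(c,r["xy"],0).round())
o=bot.get_obs();print(o["time"],o["tcp_rot"],o["opening"],o["eef_pos"])
E
```

```text
scene [1092.  111.  905.] [-0.5  -0.19 -0.84] 541.0
honey_jar [434. 248.] 0.63 [505. 103.   0.]
honey_jar [445. 374.] 0.54 [742. 191.   0.]
jam_jar [289. 178.] 0.88 [ 454. -229.    0.]
jam_jar [236. 210.] 0.7 [ 570. -295.    0.]
jam_jar [216. 166.] 0.69 [ 481. -389.    0.]
green_jar [295. 242.] 0.57 [ 594. -153.    0.]
green_jar [392. 325.] 0.47 [690.  78.   0.]
tag_yellow [238. 214.] 0.85 [ 578. -289.    0.]
tag_red [268. 227.] 0.96 [ 583. -218.    0.]
tag_green [297. 241.] 0.69 [ 591. -151.    0.]
tray [266. 226.] 0.76 [ 582. -222.    0.]
mug [446. 374.] 0.83 [741. 192.   0.]
card_holder [391. 324.] 0.76 [689.  76.   0.]
top [512. -64. 894.] [ 0.11 -0.04 -0.99] 485.0
honey_jar [198. 302.] 0.78 [507. 112.   0.]
jam_jar [484. 246.] 0.95 [ 600. -419.    0.]
jam_jar [419. 264.] 0.83 [ 568. -295.    0.]
jam_jar [382. 323.] 0.83 [ 462. -223.    0.]
green_jar [340. 257.] 0.87 [ 584. -148.    0.]
tray [422. 261.] 0.7 [ 574. -301.    0.]
tray [377. 258.] 0.59 [ 580. -217.    0.]
mug [157. 170.] 0.79 [752. 190.   0.]
card_holder [217. 204.] 0.97 [686.  79.   0.]
card_holder [339. 255.] 0.22 [ 588. -147.    0.]
1.0 [3.14158124e+00 3.12016269e-05 2.71878315e+00] 85.50443546987798 [225.66674283 501.55024075 404.73433173]
```

View pics/scene0.png

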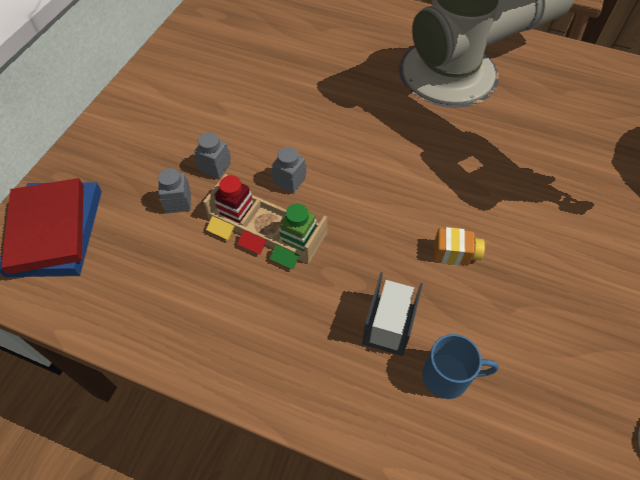

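View pics/top0.png

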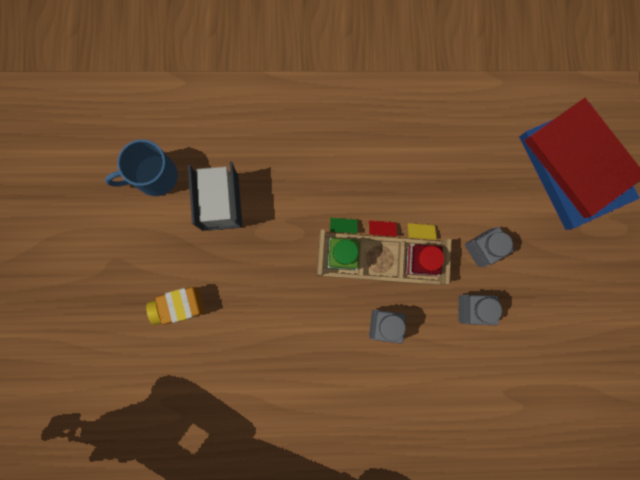

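The scene picture shows the honey jar lying at about (460,246), lid to the right. The tray is at (266,226), with the jam jar in the yellow bay at (233,205), the red bay empty with the cork pad, and the green jar in place. The top picture agrees: honey (177,305), jam (428,262), cork (383,260). Grey look-alikes stand nearby. Next I fit the poses by silhouette.

```bash
cat > fit.py <<'E'
from h import *
from scipy.optimize import minimize
def jar_pts():
    b=np.array([[x,y,z] for x in(-25,25) for y in(-25,25) for z in(0,68)],float)
    a=np.linspace(0,2*np.pi,24); l=np.array([[21*np.cos(k),21*np.sin(k),z] for k in a for z in(68,88)])
    return [b,l]
def Rz(a): c,s=np.cos(a),np.sin(a); return np.array([[c,-s,0],[s,c,0],[0,0,1.]])
def sil(c,parts,Rm,t,S=4):
    m=np.zeros((480*S//4*1,640*S//4*1),np.uint8)
    for p in parts:
        uv=np.array([proj(c,Rm@q+t) for q in p]).astype(np.float32)
        cv2.fillConvexPoly(m,cv2.convexHull((uv*16).round().astype(np.int32)),1,shift=4)
    return m
def fitmask(masks,parts,pose,x0,step):
    f=lambda x:-np.mean([ (lambda s,m:(s&m).sum()/max(1,(s|m).sum()))(sil(c,parts,*pose(x)),m) for c,m in masks.items()])
    x0=np.array(x0,float)
    S=np.vstack([x0]+[x0+d for d in np.diag(step)])
    r=minimize(f,x0,method="Nelder-Mead",options=dict(initial_simplex=S,maxfev=250)); return r.x,-r.fun
E
python3 - <<'E'
from fit import *
cams=("scene","top")
im={c:bot.snapshot(c) for c in cams}
ms={}
for c in cams:
    hs=cv2.cvtColor(im[c],cv2.COLOR_RGB2HSV)
    def near(n,exp):
        L=bot.trace(c,n); 
        return min(L,key=lambda r:np.hypot(*(np.array(r["xy"])-proj(c,exp)))) if L else None
    for n,e in (("honey_jar",[507,107,25]),("jam_jar",[572,-290,45]),("green_jar",[584,-148,45]),("tray",[580,-220,10]),("tag_yellow",[630,-297,12]),("tag_red",[630,-220,12]),("tag_green",[632,-152,12])):
        r=near(n,e)
        if r is not None: ms[c,n]=r["pixels"].astype(np.uint8); print(c,n,np.round(r["xy"]),round(r["confidence"],2),ms[c,n].sum(), proj(c,e).round())
np.savez("m.npz",**{c+"|"+n:v for (c,n),v in ms.items()})
def poseh(x): # lid direction yaw x[2]
    a=np.array([np.cos(x[2]),np.sin(x[2]),0]); z=np.array([0,0,1.]); R=np.column_stack([np.cross(z,a),z,a]); return R,np.array([x[0],x[1],25.])
g=lambda n:{c:ms[c,n] for c in cams if (c,n) in ms}
x,v=fitmask(g("honey_jar"),jar_pts(),poseh,[512,80,1.8],[15,15,.2]); print("honey base",x.round(2),v)
for n,x0 in(("jam_jar",[572,-290,0.05]),("green_jar",[582,-148,.05])):
    x,v=fitmask(g(n),jar_pts(),lambda x:(Rz(x[2]),np.array([x[0],x[1],8.])),x0,[8,8,.15]); print(n,x.round(2),v)
# tray: walls + masks of jars OR'ed
U={}
for c in cams:
    m=0
    for n in("tray","jam_jar","green_jar"):
        if (c,n) in ms: m=m|ms[c,n]
    U[c]=m
def box(x0,x1,y0,y1,z0,z1): return np.array([[x,y,z] for x in(x0,x1) for y in(y0,y1) for z in(z0,z1)],float)
tr=[box(-39,39,-111,111,0,24),box(-39,39,-111,-105,0,60),box(-39,39,105,111,0,60),box(-36,36,-39,-33,0,30),box(-36,36,33,39,0,30)]
J=jar_pts()
tr+=[p+[0,s,8] for s in(-72,72) for p in J]
x,v=fitmask(U,tr,lambda x:(Rz(x[2]),np.array([x[0],x[1],0.])),[580,-220,-.05],[8,8,.1]); print("tray",x.round(3),v)
for c in cams:
    o=im[c][:,:,::-1].copy(); Rm,t=Rz(x[2]),np.array([x[0],x[1],0])
    for p in tr[:5]:
        for i in range(8):
            for j in range(i):
                if (p[i]!=p[j]).sum()==1: cv2.line(o,*[tuple((proj(c,Rm@q+t)*16).round().astype(int).tolist()) for q in(p[i],p[j])],(255,255,0),1,shift=4)
    u=proj(c,[580,-220,20]).astype(int); cr=o[u[1]-65:u[1]+65,u[0]-85:u[0]+85]
    cv2.imwrite(f"pics/t_{c}.png",cv2.resize(cr,None,fx=4.6,fy=4.6))
a,b=[cv2.imread(f"pics/t_{c}.png") for c in cams]
cv2.imwrite("pics/t.png",cv2.resize(np.vstack([a,b]),(520,600*130*2//260)))
E
```

```text
scene honey_jar [456. 249.] 0.59 1533 [438. 242.]
scene jam_jar [234. 201.] 0.75 1280 [235. 199.]
scene green_jar [293. 226.] 0.68 1253 [299. 226.]
scene tray [266. 236.] 0.78 1841 [267. 223.]
scene tag_yellow [221. 229.] 0.64 382 [221. 230.]
scene tag_green [284. 259.] 0.86 404 [288. 254.]
top honey_jar [174. 308.] 0.94 1582 [198. 301.]
top jam_jar [424. 261.] 0.87 1113 [422. 261.]
top green_jar [342. 255.] 0.9 992 [342. 255.]
top tray [393. 263.] 0.59 3198 [380. 258.]
top tag_yellow [424. 230.] 0.95 370 [420. 231.]
top tag_red [382. 228.] 0.61 397 [379. 231.]
top tag_green [338. 228.] 0.68 397 [342. 230.]Traceback (most recent call last):
  File "<stdin>", line 17, in <module>
  File "fit.py", line 18, in fitmask
    r=minimize(f,x0,method="Nelder-Mead",options=dict(initial_simplex=S,maxfev=250)); return r.x,-r.fun
    res = _minimize_neldermead(fun, x0, args, callback, bounds=bounds,
                               **options)
    fxcc = func(xcc)
    fx = function(np.copy(x), *(wrapper_args + args))
  File "fit.py", line 15, in <lambda>
    f=lambda x:-np.mean([ (lambda s,m:(s&m).sum()/max(1,(s|m).sum()))(sil(c,parts,*pose(x)),m) for c,m in masks.items()])
                                                                      ~~~^^^^^^^^^^^^^^^^^^
  File "fit.py", line 11, in sil
    uv=np.array([proj(c,Rm@q+t) for q in p]).astype(np.float32)
                 ~~~~^^^^^^^^^^
  File "h.py", line 9, in proj
    K,R,t=P(c); q=K@(R@np.array(X,float)+t); return q[:2]/q[2]
          ~^^^
  File "h.py", line 4, in P
    p=bot.camera_params(c); return np.array(p["camera_matrix"]),np.array(p["R"]),np.array(p["t"]).ravel()
ValueError: time passes only in moves, steps and waits
```

```bash
python3 - <<'E'
s=open("h.py").read().replace("def P(c):","import functools\n@functools.lru_cache\ndef P(c):"); open("h.py","w").write(s)
E
cat > run.py <<'E'
from fit import *
cams=("scene","top")
im={c:cv2.imread(f"pics/{c}0.png") for c in cams}
ms={tuple(k.split("|")):v for k,v in np.load("m.npz").items()}
def poseh(x):
    a=np.array([np.cos(x[2]),np.sin(x[2]),0]); z=np.array([0,0,1.]); R=np.column_stack([np.cross(z,a),z,a])[:, [1,0,2]]; return R,np.array([x[0],x[1],25.])
g=lambda n:{c:ms[c,n] for c in cams if (c,n) in ms}
J=jar_pts()
H,v=fitmask(g("honey_jar"),J,poseh,[512,80,1.8],[15,15,.2]); print("honey base",H.round(2),v)
draw=[(J[:1],*poseh(H))]
for n,x0 in(("jam_jar",[572,-290,0.05]),("green_jar",[582,-148,.05])):
    po=lambda x:(Rz(x[2]),np.array([x[0],x[1],8.]))
    x,v=fitmask(g(n),J,po,x0,[8,8,.15]); print(n,x.round(2),v)
    draw.append((J[:1],*po(x)))
def box(x0,x1,y0,y1,z0,z1): return np.array([[x,y,z] for x in(x0,x1) for y in(y0,y1) for z in(z0,z1)],float)
tr=[box(-39,39,-111,111,0,24),box(-39,39,-111,-105,0,60),box(-39,39,105,111,0,60)]
U={c:ms[c,"tray"]|ms[c,"jam_jar"]|ms[c,"green_jar"] for c in cams}
po=lambda x:(Rz(x[2]),np.array([x[0],x[1],0.]))
x,v=fitmask(U,tr+[p+[0,s,8] for s in(-72,72) for p in J],po,[580,-220,-.05],[8,8,.1]); print("tray",x.round(3),v)
draw.append((tr,*po(x)))
out=[]
for c in cams:
    o=cv2.resize(im[c],None,fx=4,fy=4,interpolation=cv2.INTER_CUBIC)
    for ps,Rm,t in draw:
        for p in ps:
            for i in range(8):
                for j in range(i):
                    if (p[i]!=p[j]).sum()==1: cv2.line(o,*[tuple((proj(c,Rm@q+t)*4+1.5).round().astype(int).tolist()) for q in(p[i],p[j])],(255,255,0),1)
    row=[]
    for X,w in(([580,-220,20],95),([505,100,25],55)):
        u=(proj(c,X)*4).astype(int); row.append(o[u[1]-150:u[1]+150,u[0]-w*5//2-0:u[0]+w*5//2])
    row[0]=row[0]; out.append(np.hstack(row))
cv2.imwrite("pics/t.png",np.vstack(out)); print(np.vstack(out).shape)
E
python3 run.py
```

```text
honey base [510.38 105.33   1.83] 0.9089108995797959
jam_jar [ 5.7279e+02 -2.9361e+02 -5.0000e-02] 0.8927666381576864
green_jar [ 5.8617e+02 -1.4877e+02  1.0000e-02] 0.894974049723056
tray [ 5.79396e+02 -2.19928e+02 -9.50000e-02] 0.8202365936839044
(600, 748, 3)
```

View pics/t.png

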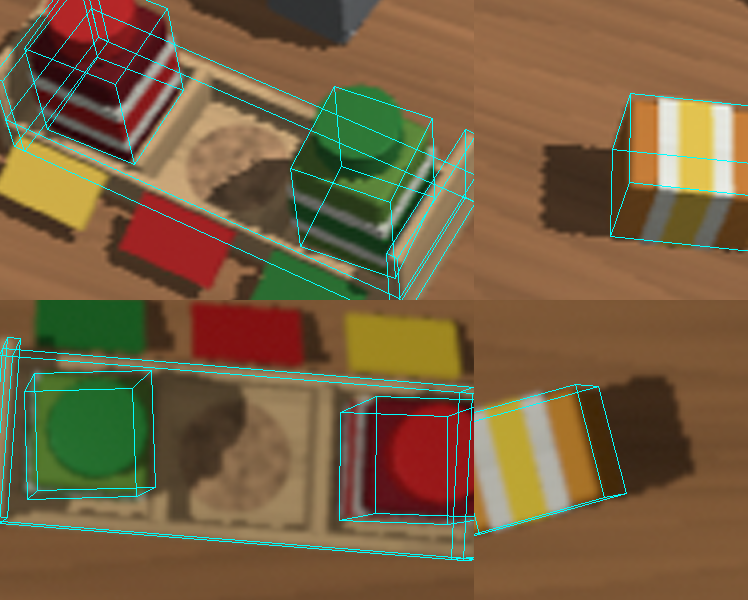

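The overlay shows the honey fit is good. The tray fit looks slightly turned, so I check it against the plaques' colour blobs and the jam lid.

```bash
python3 - <<'E'
from fit import *
hint={"y":[630,-297,12],"r":[630,-225,12],"g":[632,-152,12],"lidr":[573,-293,96],"lidg":[584,-148,96]}
hue={"y":(20,32),"r":(0,6),"g":(45,80)}
def tri(uvs):
    A=[];b=[]
    for c,uv in uvs.items():
        K,R,t=P(c); M=K@np.c_[R,t]
        for i in(0,1): r=uv[i]*M[2]-M[i]; A.append(r[:3]); b.append(-r[3])
    X,res,_,_=np.linalg.lstsq(np.array(A)/1e3,np.array(b)/1e3,rcond=None); return X,[np.round(proj(c,X)-uv,1) for c,uv in uvs.items()]
T={}
for k,X in hint.items():
    uvs={}
    for c in("scene","top"):
        hs=cv2.cvtColor(cv2.imread(f"pics/{c}0.png"),cv2.COLOR_BGR2HSV).astype(int); h=hs[...,0]; h=np.where(h>172,h-180,h)
        lo,hi=hue[k[-1]]
        m=((h>=lo-6*(lo==0))&(h<=hi)&(hs[...,1]>150)&(hs[...,2]>(165 if k=="lidr" else 75 if k!="lidg" else 90))).astype(np.uint8)
        n,lab,st,ce=cv2.connectedComponentsWithStats(m); u=proj(c,X)
        ok=[i for i in range(1,n) if st[i,4]>60]; i=min(ok,key=lambda i:np.hypot(*(ce[i]-u))); uvs[c]=ce[i]; print(k,c,ce[i].round(1),st[i,2:])
    T[k],e=tri(uvs); print("  ",T[k].round(1),e)
d=T["g"]-T["y"]; print("yaw",np.arctan2(-d[0],d[1]),np.linalg.norm(d))
E
```

```text
y scene [219.8 227.4] [ 29  24 397]
y top [421.5 231.1] [ 30  17 438]
   [ 628.5 -298.7   16.4] [array([0.3, 0.1]), array([ 0.3, -0.1])]
r scene [251.3 241.8] [ 30  25 416]
r top [382.6 228.2] [ 29  16 403]
   [ 634.9 -227.    16. ] [array([0.2, 0. ]), array([ 0.3, -0.1])]
g scene [284.1 256.5] [ 27  22 344]
g top [343.6 225. ] [ 27  15 338]
   [ 641.4 -154.8   16.6] [array([0.1, 0. ]), array([ 0.2, -0.1])]
lidr scene [229.6 183.5] [ 22  16 272]Traceback (most recent call last):
  File "<stdin>", line 18, in <module>
ValueError: min() iterable argument is empty
```

```bash
cat > plan.py <<'E'
from h import *
from scipy.linalg import logm,expm
from scipy.spatial.transform import Rotation as Ro
def cur():
    o=bot.get_obs(); T=np.eye(4); T[:3,:3]=Ro.from_euler("xyz",o["tcp_rot"]).as_matrix(); T[:3,3]=o["eef_pos"]; return T
def pose(G,yaw,tilt=0,back=0,L=155):
    "grasp point G; tool y at yaw-90deg; tilt = turn about tool y, deg"
    T=np.eye(4); T[:3,:3]=(Ro.from_euler("xyz",[np.pi,0,yaw])*Ro.from_euler("y",tilt,degrees=True)).as_matrix()
    T[:3,3]=np.array(G)-(L+back)*T[:3,2]; return T
def rows(A,B,v=38,w=6.8,n=None):
    D=np.linalg.inv(A)@B; L=np.real(logm(D))
    rv=np.degrees(Ro.from_matrix(D[:3,:3]).magnitude())
    n=n or int(max(np.ceil(np.linalg.norm(L[:3,3])/v),np.ceil(rv/w),1))
    E=expm(L/n); r=np.degrees(Ro.from_matrix(E[:3,:3]).as_rotvec())
    print("n",n,"row",E[:3,3].round(1).tolist()+r.round(2).tolist()," to",B[:3,3].round())
E
python3 - <<'E'
from plan import *
G=[501.2,140.1,28]; y=1.83
A=cur(); B=pose(G,y,-35,90); C=pose(G,y,-35)
rows(A,B); rows(B,C,15)
E
```

```text
n 11 row [-25.7, 3.6, 24.1, 1.41, -2.97, 4.48]  to [465. 276. 229.]
n 6 row [-0.0, 0.0, 15.0, 0.0, 0.0, 0.0]  to [478. 226. 155.]
```

>>> step_arm(
  motion=[-25.7, 3.6, 24.1, 1.41, -2.97, 4.48, 1, -25.7, 3.6, 24.1, 1.41, -2.97, 4.48, 1, -25.7, 3.6, 24.1, 1.41, -2.97, 4.48, 1, -25.7, 3.6, 24.1, 1.41, -2.97, 4.48, 1, -25.7, 3.6, 24.1, 1.41, -2.97, 4.48, 1, -25.7, 3.6, 24.1, 1.41, -2.97, 4.48, 1, -25.7, 3.6, 24.1, 1.41, -2.97, 4.48, 1, -25.7, 3.6, 24.1, 1.41, -2.97, 4.48, 1, -25.7, 3.6, 24.1, 1.41, -2.97, 4.48, 1, -25.7, 3.6, 24.1, 1.41, -2.97, 4.48, 1, -25.7, 3.6, 24.1, 1.41, -2.97, 4.48, 1, 0, 0, 0, 0, 0, 0, 1],
  grip_force=40,
)

```text
time: 2.8
eef_pos: [467.0, 271.5, 227.0]
tcp_rot: [-3.141, 0.615, 1.822]
wrist_force: [0.1, 1.1, 0.3]
opening: 85.1
grip_force: 0.0
```

```bash
cat > w.py <<'E'
from plan import *
E
python3 - <<'E'
from plan import *
o=bot.get_obs(); print(o["joints"],o["wrist_force"])
A=cur(); y=1.83; B=pose([501.2,140.1,28],y,-35,90); rows(A,B); rows(A,pose([501.2,140.1,28],y,-35),15)
E
```

```text
[ 0.3976509   0.60216512  1.54280213 -0.66233258  1.18934027  0.46149539] [0.11509162 1.06517757 0.28459234]
n 1 row [2.9, -0.6, -4.1, -0.31, 0.24, -0.36]  to [465. 276. 229.]
n 6 row [0.5, -0.1, 14.3, -0.05, 0.04, -0.06]  to [478. 226. 155.]
```

>>> step_arm(
  motion=[0.5, -0.1, 14.3, 0, 0.04, 0, 1, 0.5, -0.1, 14.3, 0, 0.04, 0, 1, 0.5, -0.1, 14.3, 0, 0.04, 0, 1, 0.5, -0.1, 14.3, 0, 0.04, 0, 1, 0.5, -0.1, 14.3, 0, 0.04, 0, 1, 0.5, -0.1, 14.3, 0, 0.04, 0, 1, 0, 0, 0, 0, 0, 0, 1, 0, 0, 0, 0, 0, 0, 1],
)

```text
time: 3.47
eef_pos: [476.4, 230.4, 156.4]
tcp_rot: [-3.141, 0.607, 1.83]
wrist_force: [0.2, -0.0, 0.1]
opening: 85.4
grip_force: 0.0
```

```bash
python3 - <<'E'
from plan import *
A=cur(); y=1.83; rows(A,pose([501.2,140.1,28],y,-35),15)
cv2.imwrite("pics/g1.png",cv2.resize(bot.snapshot("scene")[170:330,340:560,::-1],None,fx=3,fy=3)); print(bot.get_obs()["joint_vel"])
E
```

```text
n 1 row [-3.1, 0.8, 3.9, -0.01, -0.23, -0.0]  to [478. 226. 155.]
[ 8.49557538e-03 -1.25808921e-02 -6.11200075e-03 -7.83974997e-04
 -2.62319483e-03 -4.19984055e-05]
```

View pics/g1.png

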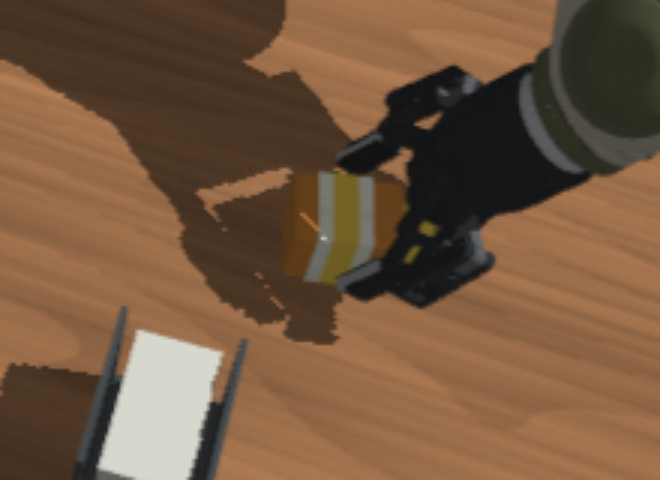

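The crop shows the fingers straddling the honey jar's body on the lid side of centre (about (360,225) in the crop). I nudge towards the centre and close.

>>> step_arm(
  motion=[-4, 0.8, 6, 0, 0, 0, 1, 0, 0, 0, 0, 0, 0, 1, 0, 0, 0, 0, 0, 0, 0.3, 0, 0, 0, 0, 0, 0, 0.3, 0, 0, 0, 0, 0, 0, 0.3, 0, 0, 0, 0, 0, 0, 0.3, 0, 0, 0, 0, 0, 0, 0.3, 0, 0, 0, 0, 0, 0, 0.3, 0, 0, 0, 0, 0, 0, 0.3, 0, 0, 0, 0, 0, 0, 0.3],
)

```text
time: 4.35
eef_pos: [479.1, 224.3, 154.4]
tcp_rot: [3.139, 0.607, 1.829]
wrist_force: [0.1, 1.4, 5.6]
opening: 49.4
grip_force: 33.8
```

>>> step_arm(
  motion=[0, 0, 0, 0, 0, 0, 0, 0, 0, -6, 0, 0, 0, 0, 0, 0, -12, 0, 0, 0, 0, 0, 0, -12, 0, 0, 0, 0, 0, 0, -12, 0, 0, 0, 0, 0, 0, -12, 0, 0, 0, 0, 0, 0, -6, 0, 0, 0, 0, 0, 0, 0, 0, 0, 0, 0],
)

```text
time: 5.02
eef_pos: [469.8, 257.8, 203.8]
tcp_rot: [3.139, 0.606, 1.83]
wrist_force: [-0.4, 0.1, -1.8]
opening: 49.7
grip_force: 33.3
```

>>> step_arm(
  motion=[-16.2, 0, 0.85, 0, 6, 0, 0, -16.2, 0, 0.85, 0, 6, 0, 0, -16.2, 0, 0.85, 0, 6, 0, 0, -16.2, 0, 0.85, 0, 6, 0, 0, -16.2, 0, 0.85, 0, 6, 0, 0, -16.2, 0, 0.85, 0, 6, 0, 0, -16.2, 0, 0.85, 0, 6, 0, 0, -16.2, 0, 0.85, 0, 6, 0, 0],
)

```text
time: 5.68
eef_pos: [501.8, 136.4, 226.4]
tcp_rot: [3.14, -0.236, 1.83]
wrist_force: [0.3, -0.1, -3.3]
opening: 49.9
grip_force: 33.4
```

>>> step_arm(
  motion=[-16.2, 0, 0.85, 0, 6, 0, 0, -16.2, 0, 0.85, 0, 6, 0, 0, -16.2, 0, 0.85, 0, 6, 0, 0, -16.2, 0, 0.85, 0, 6, 0, 0, -16.2, 0, 0.85, 0, 6, 0, 0, -16.2, 0, 0.85, 0, 6, 0, 0, -16.2, 0, 0.85, 0, 6, 0, 0, 0, 0, 0, 0, 0, 0, 0, 0, 0, 0, 0, 0, 0, 0],
)

```text
time: 6.43
eef_pos: [525.3, 48.1, 163.3]
tcp_rot: [-3.138, -0.962, 1.826]
wrist_force: [-0.6, -0.5, -2.5]
opening: 49.5
grip_force: 33.5
```

```bash
python3 - <<'E'
from plan import *
o=bot.get_obs();print(o["joints"].round(2) if hasattr(o["joints"],"round") else o["joints"],o["wrist_force"])
T=cur(); print("pivot",(T@[0,0,155,1])[:3].round(1),"z_t",T[:3,2].round(3),"down in tool",(T[:3,:3].T@[0,0,-1]).round(3))
a=bot.snapshot("scene")[130:330,340:560,::-1]; b=bot.snapshot("top")[200:400,90:310,::-1]
cv2.imwrite("pics/g2.png",cv2.resize(np.hstack([a,b]),None,fx=1.8,fy=1.8))
E
```

```text
[-0.25  0.72  1.63  0.8   1.45 -0.9 ] [-0.64189677 -0.45818433 -2.51528444]
pivot [492.7 171.   74.6] z_t [-0.211  0.793 -0.572] down in tool [-0.82   0.002  0.572]
```

View pics/g2.png

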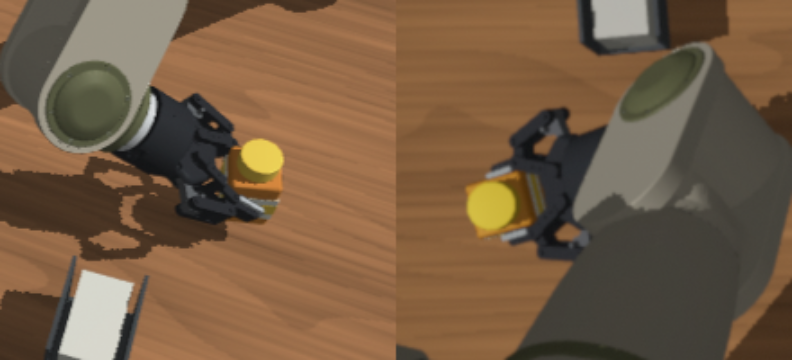

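The jar hangs upright in the gripper: lid at (262,160) on the left and (492,207) on the right. I lower it towards the counter.

>>> step_arm(
  motion=[-5, 0, 3.5, 0, 0, 0, 0, -6.5, 0, 4.5, 0, 0, 0, 0, -6.5, 0, 4.5, 0, 0, 0, 0, -3, 0, 2, 0, 0, 0, 0, 0, 0, 0, 0, 0, 0, 0, 0, 0, 0, 0, 0, 0, 0],
)

```text
time: 7.03
eef_pos: [525.4, 48.7, 138.4]
tcp_rot: [3.141, -0.964, 1.831]
wrist_force: [-0.2, 0.2, -2.7]
opening: 49.5
grip_force: 33.5
```

>>> step_arm(
  motion=[-1.6, 0, 1.1, 0, 0, 0, 0, -1.6, 0, 1.1, 0, 0, 0, 0, -1.6, 0, 1.1, 0, 0, 0, 0, 0, 0, 0, 0, 0, 0, 0],
)

```text
time: 7.37
eef_pos: [525.4, 48.6, 132.6]
tcp_rot: [3.141, -0.964, 1.831]
wrist_force: [-0.4, 0.1, -2.0]
opening: 49.7
grip_force: 33.5
```

>>> step_arm(
  motion=[-1.2, 0, 0.9, 0, 0, 0, 0, -1.2, 0, 0.9, 0, 0, 0, 0, 0, 0, 0, 0, 0, 0, 0],
)

```text
time: 7.62
eef_pos: [525.4, 48.7, 129.6]
tcp_rot: [3.141, -0.964, 1.831]
wrist_force: [-0.8, -0.1, -2.3]
opening: 49.5
grip_force: 33.5
```

>>> step_arm(
  motion=[-1.2, 0, 0.9, 0, 0, 0, 0, 0, 0, 0, 0, 0, 0, 0],
)

```text
time: 7.78
eef_pos: [525.4, 48.8, 128.2]
tcp_rot: [3.141, -0.964, 1.831]
wrist_force: [0.1, -0.0, -2.4]
opening: 49.3
grip_force: 33.5
```

>>> step_arm(
  motion=[-1.2, 0, 0.9, 0, 0, 0, 0, 0, 0, 0, 0, 0, 0, 0],
)

```text
time: 7.95
eef_pos: [525.4, 48.8, 126.7]
tcp_rot: [3.141, -0.964, 1.831]
wrist_force: [-0.0, 0.2, -2.1]
opening: 50.1
grip_force: 33.5
```

>>> step_arm(
  motion=[-1.2, 0, 0.9, 0, 0, 0, 0, 0, 0, 0, 0, 0, 0, 0],
)

```text
time: 8.12
eef_pos: [525.3, 48.9, 125.1]
tcp_rot: [3.141, -0.964, 1.831]
wrist_force: [0.3, -0.4, -2.6]
opening: 49.3
grip_force: 33.5
```

>>> step_arm(
  motion=[-1.2, 0, 0.9, 0, 0, 0, 0, 0, 0, 0, 0, 0, 0, 0],
)

```text
time: 8.28
eef_pos: [525.3, 48.9, 123.6]
tcp_rot: [3.141, -0.964, 1.831]
wrist_force: [0.4, -0.2, -2.5]
opening: 49.7
grip_force: 33.5
```

>>> step_arm(
  motion=[-1.2, 0, 0.9, 0, 0, 0, 0, 0, 0, 0, 0, 0, 0, 0],
)

```text
time: 8.45
eef_pos: [525.3, 49.0, 122.1]
tcp_rot: [3.141, -0.964, 1.831]
wrist_force: [-0.6, -0.4, -2.2]
opening: 49.6
grip_force: 33.5
```

>>> step_arm(
  motion=[-0.8, 0, 0.6, 0, 0, 0, 0, 0, 0, 0, 0, 0, 0, 0],
)

```text
time: 8.62
eef_pos: [525.4, 48.9, 121.7]
tcp_rot: [3.14, -0.965, 1.832]
wrist_force: [-0.6, -2.1, 4.2]
opening: 49.5
grip_force: 33.9
```

>>> step_arm(
  motion=[-0.8, 0, 0.6, 0, 0, 0, 0, 0, 0, 0, 0, 0, 0, 0],
)

```text
time: 8.78
eef_pos: [525.4, 48.7, 121.5]
tcp_rot: [3.139, -0.966, 1.832]
wrist_force: [-1.3, -5.7, 13.0]
opening: 49.4
grip_force: 34.6
```

>>> step_arm(
  motion=[-0.8, 0, 0.6, 0, 0, 0, 0, 0, 0, 0, 0, 0, 0, 0],
)

```text
time: 8.95
eef_pos: [525.5, 48.6, 121.1]
tcp_rot: [3.138, -0.967, 1.834]
wrist_force: [-1.6, -7.6, 20.1]
opening: 49.5
grip_force: 35.3
```

Contact is made, so I ease off a touch, open and back away.

>>> step_arm(
  motion=[1.4, 0, -1, 0, 0, 0, 0, 0, 0, 0, 0, 0, 0, 0.65, 0, 0, 0, 0, 0, 0, 0.8, 0, 0, 0, 0, 0, 0, 1, 0, 0, 0, 0, 0, 0, 1, 0, 0, 0, 0, 0, 0, 1, 0, 0, 0, 0, 0, 0, 1],
)

```text
time: 9.53
eef_pos: [525.3, 49.1, 120.9]
tcp_rot: [3.141, -0.964, 1.831]
wrist_force: [-0.2, -0.3, -0.6]
opening: 85.8
grip_force: 0.0
```

>>> step_arm(
  motion=[0, 0, -8, 0, 0, 0, 1, 0, 0, -16, 0, 0, 0, 1, 0, 0, -25, 0, 0, 0, 1, 0, 0, -30, 0, 0, 0, 1, 0, 0, -30, 0, 0, 0, 1, 0, 0, 0, 0, 0, 0, 1],
)

```text
time: 10.03
eef_pos: [549.8, -41.5, 186.3]
tcp_rot: [3.131, -0.959, 1.835]
wrist_force: [0.1, 0.3, 0.8]
opening: 85.7
grip_force: 0.0
```

```bash
python3 - <<'E'
from fit import *
from plan import *
im=bot.snapshot("scene"); L=bot.trace("scene","honey_jar"); bot.snapshot("top"); L2=bot.trace("top","honey_jar")
ms={}
for c,l in(("scene",L),("top",L2)):
    for r in l: print(c,np.round(r["xy"]),round(r["confidence"],2),proj(c,[494,165,45]).round())
    l=[r for r in l if np.hypot(*(np.array(r["xy"])-proj(c,[494,165,45])))<20]
    if l: ms[c]=l[0]["pixels"].astype(np.uint8)
print(fitmask(ms,jar_pts(),lambda x:(Rz(x[2]),np.array([x[0],x[1],0.])),[494,165,.26],[8,8,.15]))
cv2.imwrite("pics/g3.png",cv2.resize(im[130:330,340:560,::-1],None,fx=2,fy=2))
y=-0.0894+np.pi/2; jam=[573,-293.6,60]
T=cur(); B=pose([573,-293.6,220],y); rows(T,B); rows(T,pose([520,-60,260],y)); rows(pose([520,-60,260],y),B)
E
```

```text
scene [472. 246.] 0.63 [471. 241.]
scene [250. 244.] 0.19 [471. 241.]
scene [296. 228.] 0.16 [471. 241.]
top [158. 312.] 0.77 [162. 310.]
(array([4.90426772e+02, 1.70915288e+02, 2.64228630e-01]), np.float64(0.9235809544803262))
n 9 row [-14.4, -1.5, -34.3, -1.07, -6.08, 2.05]  to [ 573. -294.  375.]
n 9 row [11.7, -4.9, -24.1, -1.07, -6.08, 2.05]  to [520. -60. 415.]
n 7 row [-32.6, 10.5, 5.7, -0.0, 0.0, 0.0]  to [ 573. -294.  375.]
```

View pics/g3.png

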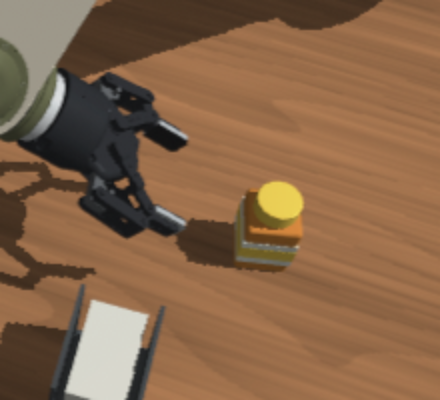

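Honey stands upright at (280,225) in the crop, base fitted at (490,171). Now I fetch the jam jar.

>>> step_arm(
  motion=[11.7, -4.9, -24.1, -1.07, -6.08, 2.05, 1, 11.7, -4.9, -24.1, -1.07, -6.08, 2.05, 1, 11.7, -4.9, -24.1, -1.07, -6.08, 2.05, 1, 11.7, -4.9, -24.1, -1.07, -6.08, 2.05, 1, 11.7, -4.9, -24.1, -1.07, -6.08, 2.05, 1, 11.7, -4.9, -24.1, -1.07, -6.08, 2.05, 1, 11.7, -4.9, -24.1, -1.07, -6.08, 2.05, 1, 11.7, -4.9, -24.1, -1.07, -6.08, 2.05, 1, 11.7, -4.9, -24.1, -1.07, -6.08, 2.05, 1, 0, 0, 0, 0, 0, 0, 1, 0, 0, 0, 0, 0, 0, 1],
)

```text
time: 11.15
eef_pos: [519.4, -58.4, 415.8]
tcp_rot: [3.14, 0.0, 1.484]
wrist_force: [0.2, 0.8, 0.2]
opening: 85.5
grip_force: 0.0
```

```bash
python3 - <<'E'
from plan import *
y=-0.0894+np.pi/2
rows(cur(),pose([573,-293.6,140],y))
E
```

```text
n 8 row [-28.7, 9.2, 15.1, 0.01, 0.0, 0.02]  to [ 573. -294.  295.]
```

>>> step_arm(
  motion=[-28.7, 9.2, 15.1, 0, 0, 0, 1, -28.7, 9.2, 15.1, 0, 0, 0, 1, -28.7, 9.2, 15.1, 0, 0, 0, 1, -28.7, 9.2, 15.1, 0, 0, 0, 1, -28.7, 9.2, 15.1, 0, 0, 0, 1, -28.7, 9.2, 15.1, 0, 0, 0, 1, -28.7, 9.2, 15.1, 0, 0, 0, 1, -28.7, 9.2, 15.1, 0, 0, 0, 1, 0, 0, 0, 0, 0, 0, 1, 0, 0, 0, 0, 0, 0, 1, 0, 0, 0, 0, 0, 0, 1],
)

```text
time: 12.07
eef_pos: [572.4, -294.8, 293.6]
tcp_rot: [-3.14, -0.001, 1.481]
wrist_force: [-0.7, 0.9, 0.8]
opening: 85.5
grip_force: 0.0
```

```bash
python3 - <<'E'
from plan import *
y=-0.0894+np.pi/2
rows(cur(),pose([573,-293.6,54],y),15)
E
```

```text
n 6 row [0.2, 0.1, 14.1, -0.02, -0.01, -0.0]  to [ 573. -294.  209.]
```

>>> step_arm(
  motion=[0.2, 0.1, 14, 0, 0, 0, 1, 0.2, 0.1, 14, 0, 0, 0, 1, 0.2, 0.1, 14, 0, 0, 0, 1, 0.2, 0.1, 14, 0, 0, 0, 1, 0.2, 0.1, 14, 0, 0, 0, 1, 0.2, 0.1, 14, 0, 0, 0, 1, 0, 0, 0, 0, 0, 0, 1, 0, 0, 0, 0, 0, 0, 1, 0, 0, 0, 0, 0, 0, 1],
)

```text
time: 12.82
eef_pos: [573.4, -293.7, 212.2]
tcp_rot: [3.14, 0.002, 1.482]
wrist_force: [0.9, 0.4, 0.1]
opening: 85.8
grip_force: 0.0
```

```bash
python3 - <<'E'
from plan import *
y=-0.0894+np.pi/2
rows(cur(),pose([573,-293.6,54],y),15); print(bot.get_obs()["wrist_force"])
a=bot.snapshot("scene")[140:280,170:350,::-1]
b=bot.snapshot("top")[190:330,310:490,::-1]
cv2.imwrite("pics/g4.png",cv2.resize(np.hstack([a,b]),None,fx=2.2,fy=2.2))
E
```

```text
n 1 row [0.0, -0.5, 3.2, 0.1, 0.1, 0.02]  to [ 573. -294.  209.]
[0.90897868 0.37661908 0.07511497]
```

View pics/g4.png

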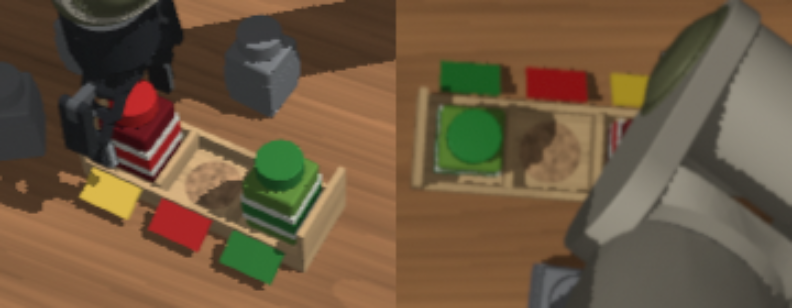

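```bash
python3 - <<'E'
from plan import *
T=cur()
for l,X in (("lid top at G",[573,-293.7,96]),("finger + pad",T@[0,45,150,1]),("finger + tip",T@[0,50,168,1]),("finger - tip",T@[0,-50,168,1]),("red bay",[579.6,-222,8])):
    p=proj("scene",X[:3]); print(l,np.round(X[:3]),p.round(),"crop",((p-[170,140])*2.2).round())
E
```

```text
lid top at G [ 573. -294.   96.] [229. 182.] crop [131.  93.]
finger + pad [ 619. -298.   62.] [219. 210.] crop [107. 154.]
finger + tip [ 624. -299.   44.] [219. 217.] crop [107. 170.]
finger - tip [ 524. -290.   44.] [246. 181.] crop [168.  90.]
red bay [ 580. -222.    8.] [267. 223.] crop [212. 182.]
```

The crop shows the front finger at about (100,150), where its projection should be, with the jam lid at (140,100) between the fingers and the tips above the wall. I close.

>>> step_arm(
  motion=[0, -0.5, 3, 0, 0, 0, 1, 0, 0, 0, 0, 0, 0, 0.8, 0, 0, 0, 0, 0, 0, 0.7, 0, 0, 0, 0, 0, 0, 0.62, 0, 0, 0, 0, 0, 0, 0.5, 0, 0, 0, 0, 0, 0, 0.3, 0, 0, 0, 0, 0, 0, 0, 0, 0, 0, 0, 0, 0, 0, 0, 0, 0, 0, 0, 0, 0],
)

```text
time: 13.67
eef_pos: [572.8, -294.3, 208.3]
tcp_rot: [3.14, 0.002, 1.481]
wrist_force: [1.5, -0.7, 3.2]
opening: 49.4
grip_force: 42.6
```

>>> step_arm(
  motion=[0, 0, -4, 0, 0, 0, 0, 0, 0, -10, 0, 0, 0, 0, 0, 0, -16, 0, 0, 0, 0, 0, 0, -16, 0, 0, 0, 0, 0, 0, -10, 0, 0, 0, 0, 0, 0, -4, 0, 0, 0, 0, 0, 0, 0, 0, 0, 0, 0, 0, 0, 0, 0, 0, 0, 0],
)

```text
time: 14.33
eef_pos: [572.5, -294.0, 267.4]
tcp_rot: [-3.141, 0.001, 1.481]
wrist_force: [0.2, 0.5, -4.0]
opening: 49.5
grip_force: 42.2
```

```bash
python3 - <<'E'
from plan import *
o=bot.get_obs(); print(o["wrist_force"],o["opening"])
y=-0.0894+np.pi/2
rows(cur(),pose([579.6,-222,113],y),12)
E
```

```text
[ 0.241764    0.54516065 -4.04203339] 49.48906364734313
n 7 row [10.3, 0.1, -0.1, -0.0, 0.0, -0.0]  to [ 580. -222.  268.]
```

>>> step_arm(
  motion=[5, 0, 0, 0, 0, 0, 0, 10, 0.1, 0, 0, 0, 0, 0, 14, 0.1, 0, 0, 0, 0, 0, 14, 0.1, 0, 0, 0, 0, 0, 14, 0.1, 0, 0, 0, 0, 0, 10, 0.1, 0, 0, 0, 0, 0, 5, 0, 0, 0, 0, 0, 0, 0, 0, 0, 0, 0, 0, 0, 0, 0, 0, 0, 0, 0, 0],
)

```text
time: 15.08
eef_pos: [579.7, -222.3, 268.0]
tcp_rot: [3.141, 0.002, 1.481]
wrist_force: [0.3, -0.1, -3.2]
opening: 49.6
grip_force: 42.2
```

```bash
python3 - <<'E'
from fit import *
from plan import *
y=-0.0894+np.pi/2
T=cur(); rows(T,pose([579.6,-222,64],y),10)
im=bot.snapshot("scene"); L=bot.trace("scene","jam_jar")
u=proj("scene",[579.6,-222,67+40]); 
l=min(L,key=lambda r:np.hypot(*(np.array(r["xy"])-u))); print(u.round(),l["xy"])
o=im[140:280,170:350,::-1].copy(); o=cv2.resize(o,None,fx=3,fy=3)
b=jar_pts()[0]; Rm=Rz(-.0894); t=np.array([*T[:2,3],T[2,3]-200.3])
for i in range(8):
    for j in range(i):
        if (b[i]!=b[j]).sum()==1: cv2.line(o,*[tuple(((proj("scene",Rm@q+t)-[170,140])*3+1).astype(int).tolist()) for q in(b[i],b[j])],(255,255,0),1)
cv2.imwrite("pics/g5.png",o)
E
```

```text
n 5 row [0.1, -0.0, 9.8, 0.01, 0.02, 0.0]  to [ 580. -222.  219.]
[262. 193.] [266.4, 196.2]
```

View pics/g5.png

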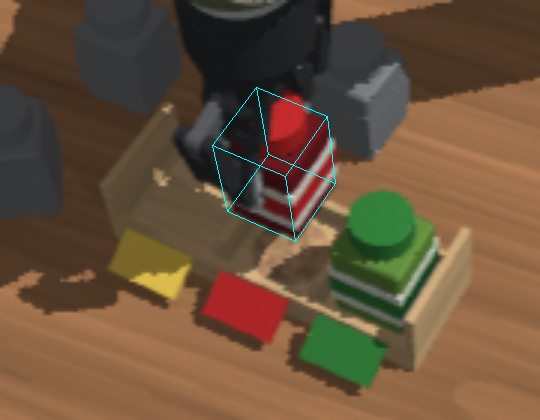

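The overlay box fits the held jar within a pixel, centred over the red bay. I lower it.

>>> step_arm(
  motion=[0, 0, 5, 0, 0, 0, 0, 0, 0, 10, 0, 0, 0, 0, 0, 0, 12, 0, 0, 0, 0, 0, 0, 10, 0, 0, 0, 0, 0, 0, 6, 0, 0, 0, 0, 0, 0, 3, 0, 0, 0, 0, 0, 0, 0, 0, 0, 0, 0, 0, 0, 0, 0, 0, 0, 0],
)

```text
time: 15.85
eef_pos: [579.8, -222.6, 222.0]
tcp_rot: [3.141, 0.001, 1.481]
wrist_force: [-0.6, -0.2, -2.5]
opening: 49.6
grip_force: 42.2
```

>>> step_arm(
  motion=[0, 0, 1.5, 0, 0, 0, 0, 0, 0, 1.5, 0, 0, 0, 0, 0, 0, 0, 0, 0, 0, 0, 0, 0, 0, 0, 0, 0, 0],
)

```text
time: 16.18
eef_pos: [579.7, -222.5, 219.0]
tcp_rot: [3.141, 0.001, 1.481]
wrist_force: [0.2, -0.6, -3.1]
opening: 49.7
grip_force: 42.2
```

>>> step_arm(
  motion=[0, 0, 1.2, 0, 0, 0, 0, 0, 0, 0, 0, 0, 0, 0],
)

```text
time: 16.35
eef_pos: [579.6, -222.5, 217.6]
tcp_rot: [3.141, 0.001, 1.481]
wrist_force: [-0.0, -0.5, -3.7]
opening: 49.8
grip_force: 42.2
```

>>> step_arm(
  motion=[0, 0, 1, 0, 0, 0, 0, 0, 0, 0, 0, 0, 0, 0],
)

```text
time: 16.52
eef_pos: [579.6, -222.5, 216.5]
tcp_rot: [3.141, 0.001, 1.481]
wrist_force: [0.0, -1.0, -3.1]
opening: 49.9
grip_force: 42.2
```

>>> step_arm(
  motion=[0, 0, 1.2, 0, 0, 0, 0, 0, 0, 1.2, 0, 0, 0, 0, 0, 0, 0, 0, 0, 0, 0, 0, 0, 0, 0, 0, 0, 0],
)

```text
time: 16.85
eef_pos: [579.6, -222.5, 214.2]
tcp_rot: [3.141, 0.001, 1.481]
wrist_force: [-0.9, 0.7, -4.3]
opening: 49.7
grip_force: 42.2
```

>>> step_arm(
  motion=[0, 0, 1, 0, 0, 0, 0, 0, 0, 0, 0, 0, 0, 0],
)

```text
time: 17.02
eef_pos: [579.6, -222.5, 213.2]
tcp_rot: [3.141, 0.001, 1.481]
wrist_force: [1.0, -0.3, -3.5]
opening: 49.7
grip_force: 42.2
```

>>> step_arm(
  motion=[0, 0, 1, 0, 0, 0, 0, 0, 0, 0, 0, 0, 0, 0],
)

```text
time: 17.18
eef_pos: [579.6, -222.5, 212.1]
tcp_rot: [3.141, 0.001, 1.481]
wrist_force: [0.1, -0.0, -3.4]
opening: 49.1
grip_force: 42.2
```

>>> step_arm(
  motion=[0, 0, 0.8, 0, 0, 0, 0, 0, 0, 0, 0, 0, 0, 0],
)

```text
time: 17.35
eef_pos: [579.6, -222.5, 211.4]
tcp_rot: [3.141, 0.001, 1.481]
wrist_force: [0.9, -0.2, -3.9]
opening: 49.5
grip_force: 42.2
```

>>> step_arm(
  motion=[0, 0, 0.8, 0, 0, 0, 0, 0, 0, 0, 0, 0, 0, 0],
)

```text
time: 17.52
eef_pos: [579.6, -222.5, 210.6]
tcp_rot: [3.141, 0.001, 1.481]
wrist_force: [-0.6, 1.0, -2.8]
opening: 49.5
grip_force: 42.2
```

>>> step_arm(
  motion=[0, 0, 0.8, 0, 0, 0, 0, 0, 0, 0, 0, 0, 0, 0],
)

```text
time: 17.68
eef_pos: [579.6, -222.5, 209.8]
tcp_rot: [3.141, 0.001, 1.481]
wrist_force: [0.4, 0.1, -3.2]
opening: 49.3
grip_force: 42.2
```

>>> step_arm(
  motion=[0, 0, 0.8, 0, 0, 0, 0, 0, 0, 0, 0, 0, 0, 0],
)

```text
time: 17.85
eef_pos: [579.6, -222.5, 209.0]
tcp_rot: [3.141, 0.001, 1.481]
wrist_force: [-0.3, 0.6, -3.3]
opening: 49.7
grip_force: 42.2
```

>>> step_arm(
  motion=[0, 0, 0.8, 0, 0, 0, 0, 0, 0, 0, 0, 0, 0, 0],
)

```text
time: 18.02
eef_pos: [579.7, -222.5, 208.3]
tcp_rot: [3.141, 0.001, 1.481]
wrist_force: [0.8, 0.2, -3.4]
opening: 49.4
grip_force: 42.2
```

>>> step_arm(
  motion=[0, 0, 0.8, 0, 0, 0, 0, 0, 0, 0, 0, 0, 0, 0],
)

```text
time: 18.18
eef_pos: [579.6, -222.5, 208.3]
tcp_rot: [3.141, 0.002, 1.481]
wrist_force: [-2.5, 1.8, 4.5]
opening: 49.7
grip_force: 42.9
```

>>> step_arm(
  motion=[0, 0, 0, 0, 0, 0, 0.6, 0, 0, 0, 0, 0, 0, 0.65, 0, 0, 0, 0, 0, 0, 0.8, 0, 0, 0, 0, 0, 0, 1, 0, 0, 0, 0, 0, 0, 1, 0, 0, 0, 0, 0, 0, 1, 0, 0, -10, 0, 0, 0, 1, 0, 0, -25, 0, 0, 0, 1, 0, 0, -38, 0, 0, 0, 1, 0, 0, -38, 0, 0, 0, 1, 0, 0, -30, 0, 0, 0, 1, 0, 0, 0, 0, 0, 0, 1],
)

```text
time: 19.18
eef_pos: [579.7, -222.3, 356.3]
tcp_rot: [3.13, 0.007, 1.481]
wrist_force: [-0.2, -0.2, -0.2]
opening: 85.3
grip_force: 0.0
```

```bash
python3 - <<'E'
from plan import *
y=.264+np.pi/2
rows(cur(),pose([490.4,170.9,150],y),36)
E
```

```text
n 12 row [33.4, -5.1, 4.1, 0.05, 0.04, -1.69]  to [490. 171. 305.]
```

>>> step_arm(
  motion=[33.4, -5.1, 4.1, 0.05, 0.04, -1.69, 1, 33.4, -5.1, 4.1, 0.05, 0.04, -1.69, 1, 33.4, -5.1, 4.1, 0.05, 0.04, -1.69, 1, 33.4, -5.1, 4.1, 0.05, 0.04, -1.69, 1, 33.4, -5.1, 4.1, 0.05, 0.04, -1.69, 1, 33.4, -5.1, 4.1, 0.05, 0.04, -1.69, 1, 33.4, -5.1, 4.1, 0.05, 0.04, -1.69, 1, 33.4, -5.1, 4.1, 0.05, 0.04, -1.69, 1, 33.4, -5.1, 4.1, 0.05, 0.04, -1.69, 1, 33.4, -5.1, 4.1, 0.05, 0.04, -1.69, 1, 33.4, -5.1, 4.1, 0.05, 0.04, -1.69, 1, 33.4, -5.1, 4.1, 0.05, 0.04, -1.69, 1],
)

```text
time: 20.18
eef_pos: [489.0, 172.5, 301.0]
tcp_rot: [-3.133, -0.009, 1.836]
wrist_force: [-0.1, -0.3, 0.6]
opening: 85.4
grip_force: 0.0
```

>>> step_arm(
  motion=[0, 0, 0, 0, 0, 0, 1, 0, 0, 0, 0, 0, 0, 1],
)

```text
time: 20.35
eef_pos: [489.2, 172.3, 301.0]
tcp_rot: [-3.133, -0.009, 1.838]
wrist_force: [0.8, -0.1, 0.4]
opening: 85.5
grip_force: 0.0
```

```bash
python3 - <<'E'
from plan import *
from fit import *
y=.264+np.pi/2
T=cur(); print(T[:3,3]); rows(T,pose([490.4,170.9,47],y),16)
ims=bot.snapshot("scene"); r=bot.trace("scene","jam_jar")
r=min(r,key=lambda r:np.hypot(*(np.array(r["xy"])-proj("scene",[579,-222,45])))); m={"scene":r["pixels"].astype(np.uint8)}
bot.snapshot("top"); r=bot.trace("top","jam_jar"); r=min(r,key=lambda r:np.hypot(*(np.array(r["xy"])-proj("top",[579,-222,45])))); m["top"]=r["pixels"].astype(np.uint8)
print("jam",fitmask(m,jar_pts(),lambda x:(Rz(x[2]),np.array([x[0],x[1],8.])),[580,-222,-.09],[8,8,.15]))
E
```

```text
[489.16974043 172.25736611 300.99509737]
n 7 row [-0.3, 0.2, 14.1, -0.07, -0.07, 0.02]  to [490. 171. 202.]
jam (array([ 5.79100846e+02, -2.20576808e+02, -6.88906714e-02]), np.float64(0.9082626067042456))
```

>>> step_arm(
  motion=[-0.3, 0.2, 14, -0.07, -0.07, 0, 1, -0.3, 0.2, 14, -0.07, -0.07, 0, 1, -0.3, 0.2, 14, -0.07, -0.07, 0, 1, -0.3, 0.2, 14, -0.07, -0.07, 0, 1, -0.3, 0.2, 14, -0.07, -0.07, 0, 1, -0.3, 0.2, 14, -0.07, -0.07, 0, 1, -0.3, 0.2, 14, -0.07, -0.07, 0, 1, 0, 0, 0, 0, 0, 0, 1, 0, 0, 0, 0, 0, 0, 1, 0, 0, 0, 0, 0, 0, 0.8],
)

```text
time: 21.38
eef_pos: [491.6, 169.3, 203.5]
tcp_rot: [3.141, -0.0, 1.834]
wrist_force: [-0.4, -0.0, 0.0]
opening: 75.7
grip_force: 0.0
```

>>> step_arm(
  motion=[0, 0, 0, 0, 0, 0, 0.7, 0, 0, 0, 0, 0, 0, 0.62, 0, 0, 0, 0, 0, 0, 0.5, 0, 0, 0, 0, 0, 0, 0.3, 0, 0, 0, 0, 0, 0, 0, 0, 0, 0, 0, 0, 0, 0, 0, 0, 0, 0, 0, 0, 0],
)

```text
time: 21.97
eef_pos: [491.5, 169.7, 203.7]
tcp_rot: [3.14, 0.0, 1.835]
wrist_force: [0.3, -0.1, 6.0]
opening: 49.6
grip_force: 41.7
```

>>> step_arm(
  motion=[0, 0, -4, 0, 0, 0, 0, 0, 0, -12, 0, 0, 0, 0, 0, 0, -22, 0, 0, 0, 0, 0, 0, -30, 0, 0, 0, 0, 0, 0, -30, 0, 0, 0, 0, 0, 0, -22, 0, 0, 0, 0, 0, 0, -12, 0, 0, 0, 0, 0, 0, -4, 0, 0, 0, 0, 0, 0, 0, 0, 0, 0, 0, 0, 0, 0, 0, 0, 0, 0],
)

```text
time: 22.8
eef_pos: [490.9, 169.7, 337.9]
tcp_rot: [-3.14, -0.001, 1.835]
wrist_force: [0.5, 0.2, -2.2]
opening: 49.5
grip_force: 42.1
```

```bash
python3 - <<'E'
from plan import *
o=bot.get_obs(); print(o["wrist_force"],o["opening"])
y=-0.0894+np.pi/2
T=cur(); rows(T,pose([573.2,-293.8,T[2,3]-155],y),29)
E
```

```text
[ 0.48426941  0.23985637 -2.22835226] 49.49750726503576
n 17 row [-27.8, 2.2, -0.0, -0.01, -0.0, 1.19]  to [ 573. -294.  338.]
```

>>> step_arm(
  motion=[-13.9, 1.1, 0, 0, 0, 0.6, 0, -13.9, 1.1, 0, 0, 0, 0.6, 0, -27.8, 2.2, 0, 0, 0, 1.19, 0, -27.8, 2.2, 0, 0, 0, 1.19, 0, -27.8, 2.2, 0, 0, 0, 1.19, 0, -27.8, 2.2, 0, 0, 0, 1.19, 0, -27.8, 2.2, 0, 0, 0, 1.19, 0, -27.8, 2.2, 0, 0, 0, 1.19, 0, -27.8, 2.2, 0, 0, 0, 1.19, 0, -27.8, 2.2, 0, 0, 0, 1.19, 0],
)

```text
time: 23.63
eef_pos: [555.5, -74.0, 337.1]
tcp_rot: [-3.139, -0.001, 1.647]
wrist_force: [-0.2, 1.2, -1.8]
opening: 49.8
grip_force: 42.1
```

>>> step_arm(
  motion=[-27.8, 2.2, 0, 0, 0, 1.19, 0, -27.8, 2.2, 0, 0, 0, 1.19, 0, -27.8, 2.2, 0, 0, 0, 1.19, 0, -27.8, 2.2, 0, 0, 0, 1.19, 0, -27.8, 2.2, 0, 0, 0, 1.19, 0, -27.8, 2.2, 0, 0, 0, 1.19, 0, -27.8, 2.2, 0, 0, 0, 1.19, 0, -13.9, 1.1, 0, 0, 0, 0.6, 0, -13.9, 1.1, 0, 0, 0, 0.6, 0, 0, 0, 0, 0, 0, 0, 0, 0, 0, 0, 0, 0, 0, 0, 0, 0, 0, 0, 0, 0, 0],
)

```text
time: 24.63
eef_pos: [573.9, -293.5, 338.4]
tcp_rot: [-3.141, -0.001, 1.483]
wrist_force: [0.5, -0.3, -1.3]
opening: 49.4
grip_force: 42.1
```

```bash
python3 - <<'E'
from plan import *
o=bot.get_obs(); print(o["wrist_force"],o["opening"])
y=-0.0894+np.pi/2
T=cur(); rows(T,pose([573.2,-293.8,265-155],y),14)
E
```

```text
[ 0.54976885 -0.32009261 -1.2607781 ] 49.40822249104237
n 6 row [-0.1, -0.1, 12.2, -0.01, -0.01, 0.01]  to [ 573. -294.  265.]
```

>>> step_arm(
  motion=[0, -0.1, 8, 0, 0, 0, 0, 0, -0.1, 14, 0, 0, 0, 0, 0, -0.1, 17, 0, 0, 0, 0, 0, -0.1, 17, 0, 0, 0, 0, 0, -0.1, 12, 0, 0, 0, 0, 0, -0.1, 6, 0, 0, 0, 0, 0, 0, 0, 0, 0, 0, 0, 0, 0, 0, 0, 0, 0, 0],
)

```text
time: 25.3
eef_pos: [573.4, -294.1, 265.0]
tcp_rot: [3.142, -0.0, 1.482]
wrist_force: [0.4, -0.2, -2.4]
opening: 49.5
grip_force: 42.1
```

```bash
python3 - <<'E'
from fit import *
from plan import *
T=cur(); print(T[:3,3].round(1))
im=bot.snapshot("scene")
o=cv2.resize(im[140:280,170:350,::-1],None,fx=3,fy=3)
b=jar_pts()[0]; Rm=Rz(-.0894); t=np.array([*T[:2,3],T[2,3]-203.7])
for i in range(8):
    for j in range(i):
        if (b[i]!=b[j]).sum()==1: cv2.line(o,*[tuple(((proj("scene",Rm@q+t)-[170,140])*3+1).astype(int).tolist()) for q in(b[i],b[j])],(255,255,0),1)
cv2.imwrite("pics/g6.png",o)
E
```

```text
[ 573.4 -294.1  265. ]
```

View pics/g6.png

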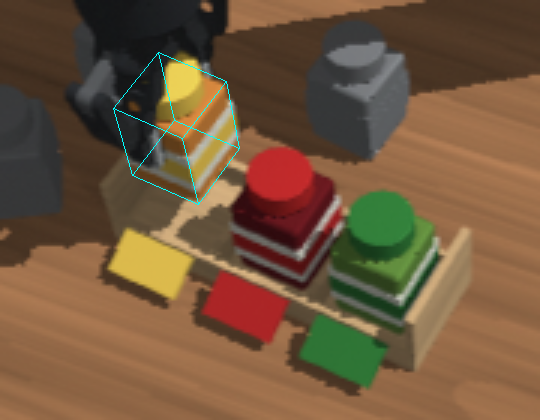

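Honey matches the overlay over the yellow bay, and jam stands in the red bay at (285,215). I lower honey.

>>> step_arm(
  motion=[0, 0, 5, 0, 0, 0, 0, 0, 0, 10, 0, 0, 0, 0, 0, 0, 12, 0, 0, 0, 0, 0, 0, 10, 0, 0, 0, 0, 0, 0, 6, 0, 0, 0, 0, 0, 0, 3, 0, 0, 0, 0, 0, 0, 2, 0, 0, 0, 0, 0, 0, 0, 0, 0, 0, 0, 0, 0, 0, 0, 0, 0, 0],
)

```text
time: 26.1
eef_pos: [573.3, -294.6, 217.1]
tcp_rot: [3.141, 0.0, 1.481]
wrist_force: [-0.6, -0.9, -1.9]
opening: 49.7
grip_force: 42.1
```

>>> step_arm(
  motion=[0, 0, 1.2, 0, 0, 0, 0, 0, 0, 1.2, 0, 0, 0, 0, 0, 0, 0.8, 0, 0, 0, 0, 0, 0, 0, 0, 0, 0, 0],
)

```text
time: 26.43
eef_pos: [573.1, -294.5, 213.4]
tcp_rot: [-3.141, -0.0, 1.481]
wrist_force: [-1.0, -0.7, -1.8]
opening: 49.5
grip_force: 42.1
```

>>> step_arm(
  motion=[0, 0, 0.8, 0, 0, 0, 0, 0, 0, 0, 0, 0, 0, 0],
)

```text
time: 26.6
eef_pos: [573.2, -294.5, 212.6]
tcp_rot: [-3.141, -0.0, 1.481]
wrist_force: [-0.1, -0.1, -2.0]
opening: 49.6
grip_force: 42.1
```

>>> step_arm(
  motion=[0, 0, 0.8, 0, 0, 0, 0, 0, 0, 0, 0, 0, 0, 0],
)

```text
time: 26.77
eef_pos: [573.2, -294.6, 211.8]
tcp_rot: [-3.141, -0.0, 1.481]
wrist_force: [-0.2, -0.2, -2.4]
opening: 49.7
grip_force: 42.2
```

>>> step_arm(
  motion=[0, 0, 0.7, 0, 0, 0, 0, 0, 0, 0, 0, 0, 0, 0],
)

```text
time: 26.93
eef_pos: [573.1, -294.5, 211.8]
tcp_rot: [3.141, 0.0, 1.481]
wrist_force: [-2.4, 0.8, 3.6]
opening: 49.8
grip_force: 42.6
```

>>> step_arm(
  motion=[0, 0, 0.7, 0, 0, 0, 0, 0, 0, 0, 0, 0, 0, 0],
)

```text
time: 27.1
eef_pos: [573.1, -294.5, 211.7]
tcp_rot: [3.141, 0.0, 1.481]
wrist_force: [-3.7, 1.9, 9.0]
opening: 49.4
grip_force: 43.4
```

Contact at the expected height, so I release and retreat.

>>> step_arm(
  motion=[0, 0, -0.7, 0, 0, 0, 0.6, 0, 0, 0, 0, 0, 0, 0.65, 0, 0, 0, 0, 0, 0, 0.8, 0, 0, 0, 0, 0, 0, 1, 0, 0, 0, 0, 0, 0, 1, 0, 0, 0, 0, 0, 0, 1, 0, 0, -10, 0, 0, 0, 1, 0, 0, -25, 0, 0, 0, 1, 0, 0, -38, 0, 0, 0, 1, 0, 0, -38, 0, 0, 0, 1, 0, 0, -30, 0, 0, 0, 1, 0, 0, 0, 0, 0, 0, 1],
)

```text
time: 28.1
eef_pos: [573.3, -294.5, 360.3]
tcp_rot: [3.131, 0.007, 1.482]
wrist_force: [0.1, -0.2, 0.5]
opening: 85.2
grip_force: 0.0
```

>>> step_arm(
  motion=[30, 0, -10, 0, 0, 0, 1, 35, 0, -10, 0, 0, 0, 1, 35, 0, 0, 0, 0, 0, 1, 35, 0, 0, 0, 0, 0, 1, 35, 0, 0, 0, 0, 0, 1, 35, 0, 0, 0, 0, 0, 1, 35, 0, 0, 0, 0, 0, 1, 0, 0, 0, 0, 0, 0, 1, 0, 0, 0, 0, 0, 0, 1],
)

```text
time: 28.85
eef_pos: [594.5, -53.9, 372.6]
tcp_rot: [3.141, -0.0, 1.484]
wrist_force: [-0.7, 0.1, 0.1]
opening: 85.6
grip_force: 0.0
```

```bash
python3 - <<'E'
from h import *
a=bot.snapshot("scene")[140:420,170:510,::-1]; b=bot.snapshot("top")[110:390,90:510,::-1]
cv2.imwrite("pics/end.png",cv2.resize(np.hstack([a,b]),None,fx=1.05,fy=1.05))
E
```

```text
(no output)
```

View pics/end.png

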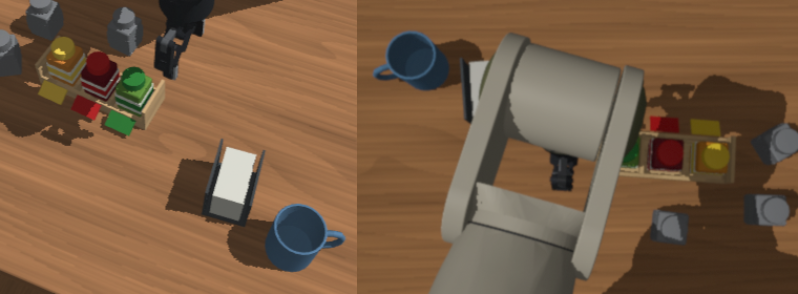

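All three jars stand upright in their matching bays (yellow at (65,55), red at (100,75), green at (133,90)). The card holder and mug have not moved.

```bash
python3 -c "
from station import bot
print(bot.close_job())"
```

```text
the job is handed in; nothing more can be done
None
```

The job is handed in after about 29 s of the 69 s allowed: the honey jar was stood up and let go, the jam jar moved to the red bay, then the honey jar set in the yellow bay; the last pictures show all three jars upright in their matching bays, but no verdict came back.

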